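Catch the damp-box lid and lower it shut

ROBOT

A 7-joint arm with a two-finger parallel gripper is mounted at the origin on the work surface. World frame = base frame: x ahead of the robot, y to its left, z up, the work surface at z = 0. Lengths are in m, angles in rad, forces in N, time in s.
With the tool pointing down it reaches from about 0.4 to 0.85 m from the base axis. Payload 10.4 kg.
Tool frame: the origin (TCP) lies at the very end of the fingers, on their centre line; the grasp point (between the pads) lies 19 mm behind it; y points along the fingers, x is the direction in which the jaws open and shut, and the axes are right-handed (so a half turn about y gives the same grasp; the last joint's range is limited). The gripper opens to 87 mm and grips with 3 to 60 N. Pads are 19 mm wide; open, the fingers measure 117 mm over their backs; the gripper's body (75 mm by 190 mm) begins 51 mm behind the grasp point.
Start: joints at [-1.358, 0.332, -0.065, 1.46, 0.022, 1.35, -0.088], TCP at [0.146, 0.608, 0.223] pointing down, gripper open.
Joint ranges: [-2.6, 2.6], [-0.5, 2.12], [-1.47, 1.34], [0.16, 2.42], [-1.27, 4.41], [0.06, 2.06], [-2.6, 2.6]. Speed limits (rad/s): [2.22, 2.22, 2.79, 2.79, 3.14, 3.14, 3.14].

INTERFACE

Orientations are given as a unit quaternion [x, y, z, w].
In Python, from bench import readout, vision, r gives the robot as it stands.
- The arm moves only by the tool arm_command, never from a script. Its argument "targets" is a list that holds one entry, the list of rows, each a list of 6 numbers: the shift along the tool's x, y, z in m, then the turn, a rotation vector about the tool's x, y, z in degrees. A call has 1 to 12 rows; each row shifts and turns the commanded pose from where the row before left it, along the tool's axes as they then stand; what a row does not reach is not made up. A row lasts 1/12 s, in which the tool goes at most 41.7 mm and 7.16 degrees, less where a joint would pass 70% of its speed; a pose out of reach is approached as far as the arm can. A call is refused whole if a number of a shift passes 0.0417 or a number of a turn 7.16, either way. A call with a gripper value outside its range is refused whole. "hand" is the opening, from 0 (shut) to 1 (fully open), set as the call begins (left out, the last holds). The fingers move at their own pace and stop on an object; "grip_force" is the grip in N (left out, the last holds). Time passes only in rows, so rows that do not move let the fingers close. It gives the time, the measured TCP pose, the force and the opening at its end, in the units of the state.
- readout.read_state(): the state, without advancing time (a new reading comes with each control period).
- vision.camera(name): name is "side" or "top" or "wrist"; returns a dict with "pixels" (400x640x3 uint8, blue, green, red), "fovy" (degrees; the focal length in pixels is half the picture's height over the tangent of half this angle, whatever the lens; pixels are square), "cx", "cy" (the principal point, pixels), "R" (3x3) and "t" (3): a world point X has camera coordinates R X + t; the wrist camera has in their place "mount" (4x4, takes a point from camera to tool coordinates, whose origin is the TCP and whose axes are the tool frame's). Camera axes: x right, y down, z forward; pixel columns grow to the right and rows downward; lengths in m; the calibration is good to about 2 mm. A picture is of the moment at which its call begins: read the wrist's pose just before it. There is no depth.
- r.close_job(): hands the job in, once; it reports no verdict.
The state is a dict: "time": time; "joint_positions": joint angles; "joint_vel": joint speeds; "joint_torque": joint torques, N m; "ee_pos": TCP position; "eef_rot": TCP orientation; "ft_force": force on the tool from outside, world axes, zero at the start; "torque": the same for the moment, N m; "width": finger opening in m.
Only numpy, scipy, OpenCV 4.12 (cv2) and the standard library are available. Lean on these libraries where they do the work, as an engineer would, in place of code of your own. Each camera call takes 0.05 s, during which the arm holds its last target.

TASK

The wooden box on the painting table stands open with two freshly painted cups in it: with a finger, tip its lid forward from behind until it falls by itself, catch the falling lid on a finger before it comes down, and let it down gently, without a bang, until it is fully shut; then move clear. Only touch the lid, never pinch it or press hard, and leave the cups, jars and brush tin standing just as they are.

Things in the scene. Friction and masses are not known exactly. Their poses are not given: they have to be found in the camera images.
- case: the plywood damp box, open-topped, 130 mm deep (its x) x 220 mm wide (its y) x 100 mm high, walls 8 mm, far too heavy to shift here. Origin at the centre of its underside on the table; its -x side is the front and looks roughly towards the robot, its +x side carries the hinge. It is turned about the vertical only.
- lid (a joint): lid angle, rad: 0 shut and level on the rim, 1.57 upright, 1.85 the stop. Starts at 1.52 to 1.63. Stiff, damped hinge: stays put between about 1.37 and 1.63; below about 1.28 the lid falls by itself, slowly at first (about 0.1 rad/s near 1.2; some 4 s from 1.25 to 0.25), at 0.45 to 0.7 rad/s near the end, which is a bang. Near shut its free edge weighs 1 to 2 N.
- lid_outer (a point): middle of the flat wooden lid's outer face, 78 mm from the hinge axis; the face looks away from the robot (box +x) when open, up when shut. Lid: 155 mm from hinge to free edge, 236 mm wide, 10 mm thick, about 0.3 kg, two flat 6 mm battens on the outer face 75 mm either side of the middle. Shut, it overhangs the box 8 mm at the sides and 25 mm in front, so a finger fits under its front edge.
- lid_hinge (a point): middle of the hinge axis, fixed to the box: 65 mm behind the box's centre (its +x) and 100 mm above the table; the axis runs along the box's y and lies in the plane of the lid's underside.
- lid_edge (a point): middle of the lid's free edge, on its underside (the inner face, that looks to the robot when the lid is open), 155 mm from the hinge axis. With the lid shut it is 90 mm in front of the box's centre and 100 mm above the table. When the lid is open the outer face with the battens looks away from the robot (box +x).
- cup_a: white ceramic cup standing in the box, its left half (box +y), 62 mm across, 60 mm high; origin under its centre. Leave alone.
- cup_b: white ceramic cup standing in the box, its right half (box -y), 62 mm across, 60 mm high; origin under its centre. Leave alone.
- jar_a: closed paint jar left of the box, 62 mm across, 95 mm high; origin under its centre. Leave alone.
- jar_b: closed paint jar right of the box, 62 mm across, 85 mm high; origin under its centre. Leave alone.
- jar_c: smaller closed paint jar right of the box and nearer the robot, 56 mm across, 80 mm high; origin under its centre. Leave alone.
- saucer: small white dish in front of the box, left of its middle, 68 mm across, 26 mm high; origin under its centre. Leave alone.
- brush_tin: tin with paint brushes standing in it, left of the box beyond the jar, 68 mm across, tin 100 mm and brushes about 200 mm high; origin under its centre. Leave alone.

How it is judged:
On the way, in this order (a step that is already met when the one before it is completed fails the run):
1. the lid has been tipped forward and falls by itself, untouched by the robot (value of joint lid between 0.3 and 1.4 rad and velocity of joint lid below -0.05 rad/s and contact force between each of the arm, the fingers and lid below 0.05 N), for 0.15 s.
2. the lid is caught well above the rim: the fingers carry it and it no longer falls freely (value of joint lid between 0.15 and 1.25 rad and contact force between the fingers and lid above 0.3 N and velocity of joint lid above -0.36 rad/s), for 0.25 s.
3. the lid is down on the rim (value of joint lid below 0.03 rad), for 0.2 s.
At the end, for the whole second after the job is handed in: the lid lies fully shut (joint below 0.03 rad) and still, and the cups, jars, dish and brush tin stand within 15 mm of where they were, upright (value of joint lid below 0.03 rad and angular speed of lid below 0.05 rad/s and distance of each of cup_a, cup_b, jar_a, jar_b, jar_c, saucer, brush_tin from where it was at the start of the episode below 0.015 m and angle between each of cup_a, cup_b, jar_a, jar_b, jar_c, saucer, brush_tin's own z axis and vertical below 0.15 rad); the robot touches nothing.
It fails at once if the lid comes down with a bang (faster than 0.36 rad/s over the last stretch, between 0.25 and 0.05 rad above shut) (value of joint lid between 0.05 and 0.25 rad and velocity of joint lid below -0.36 rad/s).
It fails at once if the lid is pinched or pressed hard (over 25 N) (contact force between any of the arm, the fingers and lid above 25 N).
It fails at once if a cup, jar, dish or the brush tin is shifted more than 15 mm, tipped or lifted (not (distance of each of cup_a, cup_b, jar_a, jar_b, jar_c, saucer, brush_tin from where it was at the start of the episode below 0.015 m and angle between each of cup_a, cup_b, jar_a, jar_b, jar_c, saucer, brush_tin's own z axis and vertical below 0.15 rad)).
It also fails if it takes over 51 s, if anything falls off the work surface, if the arm or the gripper's body presses on something with over 40 N, if the wrist force passes 120 N, or if a joint passes its speed limit or range.

## Working session

There is one attempt and no reset: what is moved stays moved. The work goes in short steps, Python scripts to look and compute and a tool call to move; the robot and the scene stay as the last step left them, time stands still between calls to the robot, and variables do not carry over. Pictures are saved under pics/ and viewed, and the job is handed in when it is done.

Besides the shell and the picture viewer there is one more tool, called after "Request:" by a JSON object that holds its "fn" and its "kwargs". arm_command: Moves the arm, as the interface text tells. Its arguments: {"type":"object","properties":{"targets":{"type":"array","items":{"type":"array","items":{"type":"array","items":{"type":"number"}}}},"hand":{"type":"number"},"grip_force":{"type":"number"}},"required":["targets"]}

```bash
ls; mkdir -p pics; python3 - <<'E'
from bench import readout, vision, r
import cv2,numpy as np
s=readout.read_state();print(s)
for n in("side","top","wrist"):
    c=vision.camera(n);cv2.imwrite(f"pics/{n}0.png",c["pixels"])
    np.savez(f"{n}0.npz",**c)
    print(n,{k:v for k,v in c.items() if k!="pixels"})
E
```

```text
pics
{'time': 0.0, 'joint_positions': array([-1.35760941,  0.33286244, -0.06470906,  1.46094692,  0.02158166,
        1.34988241, -0.08851159]), 'joint_vel': array([ 0.00098772,  0.00166568,  0.0004114 ,  0.00112179, -0.00032389,
       -0.00019213,  0.00047603]), 'joint_torque': array([ 1.08453194e-03, -6.23239732e+01,  2.52715568e-02, -3.89904714e+01,
       -6.14034967e-02,  3.96760495e-02,  1.05040240e-04]), 'ee_pos': array([0.14590925, 0.60733356, 0.22175717]), 'eef_rot': array([ 0.55565588,  0.43734272, -0.43810292, -0.55501686]), 'ft_force': array([-0.27157823, -0.13166643, -0.5999521 ]), 'torque': array([0.01657366, 0.01139003, 0.05758768]), 'width': 0.08715091393547214}
side {'fovy': 56.01798129299678, 'cx': 327.1240282106971, 'cy': 195.43347516707558, 'R': array([[ 0.71027522, -0.70389314, -0.00660032],
       [-0.35806376, -0.3532057 , -0.86431249],
       [ 0.60605236,  0.61626308, -0.50291188]]), 't': array([-0.32365976,  0.31406761,  0.50882092])}
top {'fovy': 53.61299442629631, 'cx': 326.4064553716854, 'cy': 200.00038929866045, 'R': array([[ 0.00873951, -0.99987808, -0.01293992],
       [-0.99341377, -0.00720308, -0.11435557],
       [ 0.11424842,  0.01385411, -0.99335561]]), 't': array([0.10223047, 0.5628948 , 1.12572017])}
wrist {'fovy': 66.09467299006315, 'cx': 318.31840775997904, 'cy': 201.22404676090815, 'mount': array([[ 9.99999758e-01, -2.04925484e-04,  6.64339741e-04,
         8.58153777e-04],
       [-6.94254895e-04, -2.43811021e-01,  9.69822512e-01,
        -1.61813530e-01],
       [-3.67679968e-05, -9.69822739e-01, -2.43811104e-01,
         6.52290459e-02],
       [ 0.00000000e+00,  0.00000000e+00,  0.00000000e+00,
         1.00000000e+00]])}
```

View pics/side0.png

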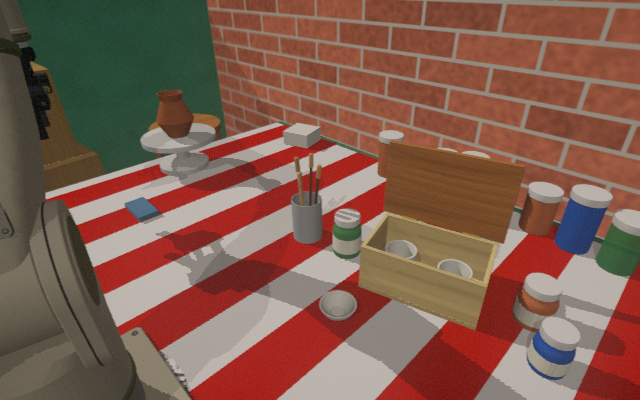

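View pics/top0.png

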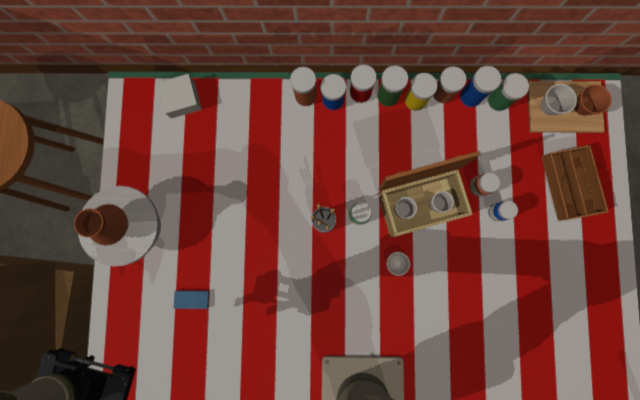

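View pics/wrist0.png

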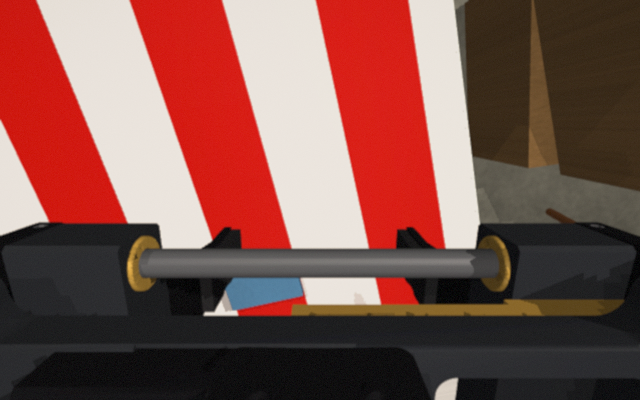

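```bash
python3 - <<'E'
import cv2
a=cv2.imread("pics/top0.png")[130:290,290:530];cv2.imwrite("pics/topz.png",cv2.resize(a,None,fx=3.3,fy=3.3,interpolation=2))
a=cv2.imread("pics/side0.png")[120:400,270:600];cv2.imwrite("pics/sidez.png",cv2.resize(a,None,fx=2.1,fy=2.1,interpolation=2))
E
```

```text
(no output)
```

View pics/topz.png

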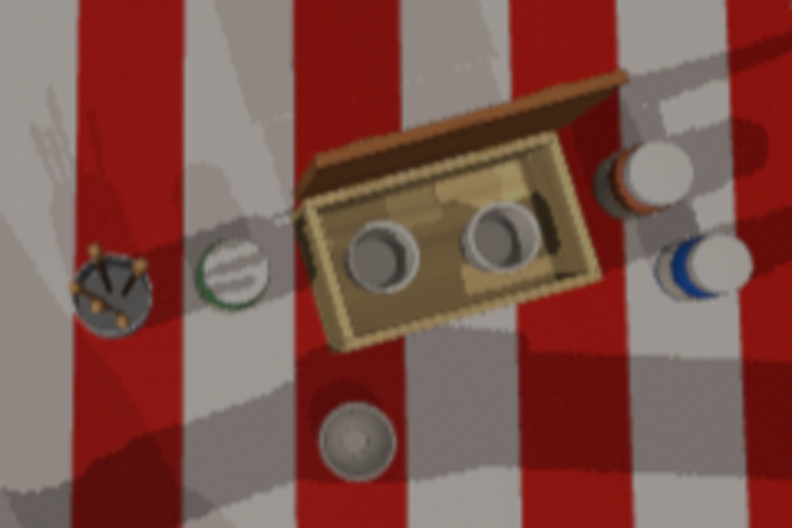

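View pics/sidez.png

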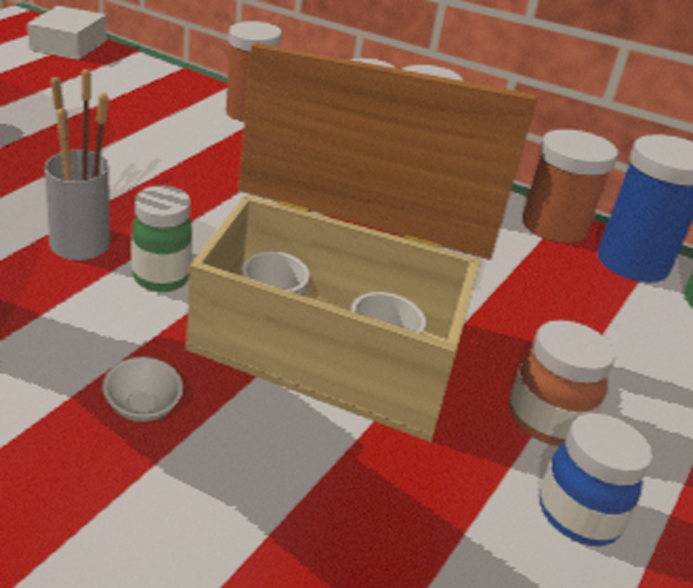

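```bash
cat > h.py <<'E'
import numpy as np
def cam(n):
    c=dict(np.load(f"{n}0.npz"));return c
def ray(c,p):
    f=200/np.tan(np.radians(c["fovy"])/2)
    d=np.array([(p[0]-c["cx"])/f,(p[1]-c["cy"])/f,1.]);R=c["R"]
    return -R.T@c["t"],R.T@d
def onz(c,p,z):
    o,d=ray(c,p);return o+d*(z-o[2])/d[2]
def tri(c1,p1,c2,p2):
    o1,d1=ray(c1,p1);o2,d2=ray(c2,p2)
    A=np.c_[d1,-d2];k=np.linalg.lstsq(A,o2-o1,rcond=None)[0]
    a=o1+k[0]*d1;b=o2+k[1]*d2
    return (a+b)/2,np.linalg.norm(a-b)
T=lambda u,v:(290+(u+.5)/3.3-.5,130+(v+.5)/3.3-.5)
S=lambda u,v:(270+(u+.5)/2.1-.5,120+(v+.5)/2.1-.5)
E
python3 - <<'E'
from h import *
np.set_printoptions(precision=4,suppress=True)
t=cam("top");s=cam("side")
tp=dict(FL=(340,352),FR=(600,277),BR=(556,135),BL=(298,205))
sp=dict(FL=(191,264),FR=(461,348),BL=(245,198),BR=(477,260))
P={}
for k in tp: 
    a=onz(t,T(*tp[k]),.1);P[k]=a; b=onz(s,S(*sp[k]),.1);print(k,a,b,tri(t,T(*tp[k]),s,S(*sp[k])))
for k,a,b in(("lidL",(318,152),(253,45)),("lidR",(625,72),(536,97))):print(k,tri(t,T(*a),s,S(*b)))
for n,p,z in(("tin",(112,296),.1),("jarA",(234,272),.095),("jarB",(658,174),.085),("jarC",(722,264),.08),("saucer",(357,440),.026),("cupa",(382,257),.068),("cupb",(502,238),.068)):print(n,onz(t,T(*p),z))
F=P["FR"]-P["FL"];B=P["BR"]-P["BL"];print([np.degrees(np.arctan2(F[0],-F[1])),np.degrees(np.arctan2(B[0],-B[1]))],np.linalg.norm(F),np.linalg.norm(B))
print(sum(P.values())/4)
E
```

```text
FL [ 0.4561 -0.0755  0.1   ] [ 0.4615 -0.0823  0.1   ] (array([ 0.4592, -0.0788,  0.0988]), np.float64(0.008507848419134822))
FR [ 0.5198 -0.291   0.1   ] [ 0.5272 -0.2943  0.1   ] (array([ 0.5213, -0.293 ,  0.1027]), np.float64(0.006331211936084444))
BR [ 0.639  -0.2582  0.1   ] [ 0.6416 -0.2558  0.1   ] (array([ 0.6383, -0.257 ,  0.1025]), np.float64(0.0007517689793418559))
BL [ 0.5783 -0.0417  0.1   ] [ 0.5787 -0.051   0.1   ] (array([ 0.5813, -0.045 ,  0.0955]), np.float64(0.007123547684432089))
lidL (array([ 0.5948, -0.0363,  0.2524]), np.float64(0.003783595388079972))
lidR (array([ 0.6564, -0.2606,  0.2538]), np.float64(0.001864886536526402))
tin [0.5009 0.113  0.1   ]
jarA [0.5221 0.0114 0.095 ]
jarB [ 0.6089 -0.348   0.085 ]
jarC [ 0.5333 -0.4008  0.08  ]
saucer [ 0.3814 -0.1009  0.026 ]
cupa [ 0.5382 -0.1171  0.068 ]
cupb [ 0.5554 -0.2198  0.068 ]
[np.float64(16.464121987366266), np.float64(15.680084158859483)] 0.2247224913156772 0.2248394059941176
[ 0.5483 -0.1666  0.1   ]
```

```bash
python3 - <<'E'
from scipy.spatial.transform import Rotation as R
import numpy as np
np.set_printoptions(precision=3,suppress=True)
print(R.from_quat([ 0.55565588,  0.43734272, -0.43810292, -0.55501686]).as_matrix())
E
```

```text
[[ 0.234 -0.    -0.972]
 [ 0.972 -0.001  0.234]
 [-0.001 -1.    -0.   ]]
```

```bash
cat > mv.py <<'E'
import numpy as np
from scipy.spatial.transform import Rotation as R, Slerp
C=np.array([.550,-.169,0]);YAW=np.radians(16)
ex=np.array([np.cos(YAW),np.sin(YAW),0]);ey=np.array([-ex[1],ex[0],0]);H=C+.065*ex+[0,0,.1]
def box(x,y,z): return C+x*ex+y*ey+np.array([0,0,z])
def tobox(p): d=np.asarray(p)-C; return np.array([d@ex,d@ey,p[2]])
def ori(head,pitch):
    "pitch deg: 0 = down, + = fingers tilt forward; tool z outward/up"
    h=np.radians(head);p=np.radians(pitch);d=np.array([np.cos(h),np.sin(h),0]);k=np.array([0,0,1.])
    y=-k*np.cos(p)+d*np.sin(p);z=d*np.cos(p)+k*np.sin(p);x=np.cross(y,z)
    return R.from_matrix(np.c_[x,y,z])
def rows(p0,q0,p1,r1,n,dp=3,dr=1):
    r0=q0 if isinstance(q0,R) else R.from_quat(q0)
    sl=Slerp([0,1],R.concatenate([r0,r1]));p=np.array(p0,float);r=r0;out=[]
    for i in range(1,n+1):
        pt=p0+(np.array(p1)-p0)*i/n;rt=sl(i/n)
        s=np.round(r.inv().apply(pt-p),dp);w=np.round(np.degrees((r.inv()*rt).as_rotvec()),dr)
        out.append([*(s+0.),*(w+0.)]);p=p+r.apply(s);r=r*R.from_rotvec(np.radians(w))
    m=np.abs(np.array(out)).max(0)
    print("["+",\n".join("["+",".join(f"{v:g}" for v in o)+"]" for o in out)+"]","max",m)
    return p,r
def info():
    from bench import readout
    s=readout.read_state();r=R.from_quat(s["eef_rot"]);M=r.as_matrix()
    y=M[:,1];z=M[:,2]
    np.set_printoptions(precision=3,suppress=True)
    print("t",s["time"],"tcp",s["ee_pos"],"box",tobox(s["ee_pos"]),"pitch",np.degrees(np.arctan2(np.hypot(y[0],y[1]),-y[2])),"zhead",np.degrees(np.arctan2(z[1],z[0])),"xz",M[2,0],"F",s["ft_force"],"w",s["width"],"\nj",s["joint_positions"])
    return s
E
python3 - <<'E'
from mv import *
s=info()
p=s["ee_pos"]+[0,0,.2];q=R.from_quat(s["eef_rot"])
# world-z rotation of -150 in stages
m=R.from_euler('z',-75,degrees=True)*q
p,r=rows(p,q,[.42,.30,.42],m,12)
p,r=rows(p,r,[.42,-.14,.36],ori(16,0),12)
E
```

```text
t 0.15 tcp [0.146 0.607 0.222] box [-0.174  0.858  0.222] pitch 0.05871063279032362 zhead 166.49249564386008 xz -0.0010235835370980828 F [-0.101 -0.143  0.41 ] w 0.08728598637825875 
j [-1.358  0.333 -0.065  1.461  0.022  1.35  -0.088]
[[-0.02,0,-0.028,0,6.2,0],
[-0.016,0,-0.03,0,6.3,0],
[-0.013,0.001,-0.032,0,6.2,0],
[-0.009,0,-0.033,0,6.3,0],
[-0.006,0,-0.034,0,6.2,0],
[-0.002,0,-0.034,0,6.3,0],
[0.001,0,-0.035,0,6.2,0],
[0.005,0,-0.033,0,6.3,0],
[0.01,0.001,-0.033,0,6.2,0],
[0.012,0,-0.032,0.1,6.3,0],
[0.016,0,-0.031,0,6.2,0],
[0.019,0,-0.028,0,6.3,0]] max [0.02  0.001 0.035 0.1   6.3   0.   ]
[[-0.001,0.005,-0.037,0,6.3,0],
[0.003,0.005,-0.036,0,6.3,0],
[0.007,0.005,-0.036,0,6.3,0],
[0.011,0.005,-0.035,0,6.3,0],
[0.015,0.005,-0.034,0,6.3,0],
[0.018,0.005,-0.031,0,6.2,0],
[0.022,0.005,-0.03,0,6.3,0],
[0.025,0.005,-0.027,0,6.3,0],
[0.028,0.005,-0.024,0,6.3,0],
[0.03,0.005,-0.021,0,6.3,0],
[0.032,0.005,-0.018,0,6.3,0],
[0.034,0.005,-0.014,0,6.3,0]] max [0.034 0.005 0.037 0.    6.3   0.   ]
```

Request:
{"fn": "arm_command", "kwargs": {"targets": [[[0, -0.04, 0, 0, 0, 0], [0, -0.04, 0, 0, 0, 0], [0, -0.04, 0, 0, 0, 0], [0, -0.04, 0, 0, 0, 0], [0, -0.04, 0, 0, 0, 0]]], "hand": 0}}

```text
time: 0.57
ee_pos: [0.1459, 0.6072, 0.4245]
eef_rot: [-0.555, -0.438, 0.438, 0.555]
ft_force: [1.1, 1.6, 1.2]
width: 0.0618
```

Request:
{"fn": "arm_command", "kwargs": {"targets": [[[-0.02, 0, -0.028, 0, 6.2, 0], [-0.016, 0, -0.03, 0, 6.3, 0], [-0.013, 0.001, -0.032, 0, 6.2, 0], [-0.009, 0, -0.033, 0, 6.3, 0], [-0.006, 0, -0.034, 0, 6.2, 0], [-0.002, 0, -0.034, 0, 6.3, 0], [0.001, 0, -0.035, 0, 6.2, 0], [0.005, 0, -0.033, 0, 6.3, 0], [0.01, 0, -0.033, 0, 6.2, 0], [0.012, 0, -0.032, 0, 6.3, 0], [0.016, 0, -0.031, 0, 6.2, 0], [0.019, 0, -0.028, 0, 6.3, 0]]]}}

```text
time: 1.57
ee_pos: [0.4206, 0.2988, 0.4215]
eef_rot: [-0.707, -0.007, 0.007, 0.707]
ft_force: [0.5, 0.8, 0.2]
width: 0.0003
```

Request:
{"fn": "arm_command", "kwargs": {"targets": [[[-0.001, 0.005, -0.037, 0, 6.3, 0], [0.003, 0.005, -0.036, 0, 6.3, 0], [0.007, 0.005, -0.036, 0, 6.3, 0], [0.011, 0.005, -0.035, 0, 6.3, 0], [0.015, 0.005, -0.034, 0, 6.3, 0], [0.018, 0.005, -0.031, 0, 6.2, 0], [0.022, 0.005, -0.03, 0, 6.3, 0], [0.025, 0.005, -0.027, 0, 6.3, 0], [0.028, 0.005, -0.024, 0, 6.3, 0], [0.03, 0.005, -0.021, 0, 6.3, 0], [0.032, 0.005, -0.018, 0, 6.3, 0], [0.034, 0.005, -0.014, 0, 6.3, 0]]]}}

```text
time: 2.57
ee_pos: [0.4191, -0.1419, 0.3613]
eef_rot: [-0.563, 0.427, -0.427, 0.564]
ft_force: [1.4, -0.3, 0.3]
width: 0.0007
```

```bash
python3 - <<'E'
from mv import *
s=info()
# test low catch pose with 45 pitch, in front of box clear of it
r=R.from_quat(s["eef_rot"])
p,r=rows(s["ee_pos"],r,box(-.13,.03,.20),ori(16,45),12)
E
```

```text
t 2.5667 tcp [ 0.419 -0.142  0.361] box [-0.118  0.062  0.361] pitch 0.04587313703963844 zhead 15.67954431572551 xz -0.0005191053857022121 F [ 1.386 -0.343  0.31 ] w 0.0007166909066837038 
j [-0.581 -0.209  0.687  1.694  0.131  1.61  -1.196]
[[0.003,0.013,-0.001,3.7,0,0],
[0.002,0.014,-0.002,3.8,-0.1,0],
[0.003,0.013,-0.003,3.7,0,0],
[0.003,0.013,-0.003,3.8,0,0],
[0.002,0.013,-0.005,3.7,0,0],
[0.003,0.012,-0.005,3.8,-0.1,0],
[0.003,0.012,-0.006,3.7,0,0.1],
[0.003,0.012,-0.007,3.8,0,0],
[0.002,0.011,-0.007,3.7,0,0],
[0.003,0.011,-0.008,3.8,-0.1,0],
[0.003,0.01,-0.009,3.7,0,0],
[0.002,0.009,-0.01,3.8,0,0]] max [0.003 0.014 0.01  3.8   0.1   0.1  ]
```

Request:
{"fn": "arm_command", "kwargs": {"targets": [[[0.003, 0.013, -0.001, 3.7, 0, 0], [0.003, 0.013, -0.002, 3.8, 0, 0], [0.003, 0.013, -0.003, 3.7, 0, 0], [0.003, 0.013, -0.003, 3.8, 0, 0], [0.003, 0.013, -0.005, 3.7, 0, 0], [0.003, 0.012, -0.005, 3.8, 0, 0], [0.003, 0.012, -0.006, 3.7, 0, 0], [0.003, 0.012, -0.007, 3.8, 0, 0]]]}}

```text
time: 3.23
ee_pos: [0.4186, -0.1654, 0.2547]
eef_rot: [-0.398, 0.299, -0.522, 0.692]
ft_force: [-0.8, 0.4, 0.3]
width: 0.0002
```

```bash
python3 - <<'E'
from mv import *
s=info()
E
```

```text
t 3.2333 tcp [ 0.419 -0.165  0.255] box [-0.125  0.04   0.255] pitch 30.26312988519894 zhead 16.000404044212342 xz 0.0009838058643742431 F [-0.8    0.353  0.332] w 0.00017360208411786835 
j [-0.161 -0.494  0.55   2.189 -0.081  0.958 -0.871]
```

```bash
cat > kin.py <<'E'
import numpy as np
from scipy.spatial.transform import Rotation as R
def E(a,t): return R.from_euler(a,t).as_matrix()
def fk(q,L,sg):
    h,a1,L1,e1,L2,e2,L3=L
    T=E('z',sg[0]*q[0]);p=np.array([0,0,h])+T@[a1,0,0]
    T=T@E('y',q[1])@E('z',sg[1]*q[2]);p=p+T@[e1,0,L1]
    T=T@E('y',q[3])@E('z',sg[2]*q[4]);p=p+T@[e2,0,L2]
    T=T@E('y',q[5])@E('z',sg[3]*q[6]);p=p+T@[0,0,L3]
    return p,T
E
python3 - <<'E'
from kin import *
import itertools
from scipy.optimize import least_squares
D=[([-1.35760941,.33286244,-.06470906,1.46094692,.02158166,1.34988241,-.08851159],[.14590925,.60733356,.22175717],[ 0.55565588,0.43734272,-0.43810292,-0.55501686]),
([-0.581,-0.209,0.687,1.694,0.131,1.61,-1.196],[0.4191,-0.1419,0.3613],[-0.563,0.427,-0.427,0.564]),
([-0.161,-0.494,0.55,2.189,-0.081,0.958,-0.871],[0.4186,-0.1654,0.2547],[-0.398,0.299,-0.522,0.692])]
np.set_printoptions(precision=3,suppress=True)
for sg in itertools.product([-1],[1,-1],[1,-1],[1,-1]):
    f=lambda L:np.concatenate([fk(q,L,sg)[0]-p for q,p,_ in D]+[np.array(L)*1e-4])
    o=least_squares(f,[.3,.08,.35,0,.35,0,.3])
    ts=[(fk(q,o.x,sg)[1].T@R.from_quat(qq).as_matrix()) for q,p,qq in D]
    dev=[np.degrees(R.from_matrix(ts[0].T@t).magnitude()) for t in ts]
    print(sg,o.x,np.sqrt(2*o.cost)*1e3,"mm",dev)
E
```

```text
(-1, 1, 1, 1) [ 0.081  0.805  0.808 -0.069 -0.399 -0.088  0.717] 196.15837213780847 mm [np.float64(0.0), np.float64(147.42670281309256), np.float64(165.6803646000579)]
(-1, 1, 1, -1) [ 0.081  0.805  0.808 -0.069 -0.399 -0.088  0.717] 196.15837213780847 mm [np.float64(0.0), np.float64(85.6645280903466), np.float64(76.23781012827564)]
(-1, 1, -1, 1) [ 0.361  0.602  0.913 -0.115 -0.177  0.06   0.933] 211.10575884277824 mm [np.float64(0.0), np.float64(149.0744865100752), np.float64(159.53949616582113)]
(-1, 1, -1, -1) [ 0.361  0.602  0.913 -0.115 -0.177  0.06   0.933] 211.10575884277824 mm [np.float64(0.0), np.float64(85.77522187699293), np.float64(69.88613495893019)]
(-1, -1, 1, 1) [-0.38   0.144  0.082  0.039  0.319 -0.458 -0.182] 46.47575528978265 mm [np.float64(0.0), np.float64(128.20485103700187), np.float64(95.9630721830053)]
(-1, -1, 1, -1) [-0.38   0.144  0.082  0.039  0.319 -0.458 -0.182] 46.47575528978265 mm [np.float64(0.0), np.float64(14.135687680829822), np.float64(11.089483739776437)]
(-1, -1, -1, 1) [ 0.219 -0.058  0.438 -0.     0.545 -0.041  0.338] 51.874149157548594 mm [np.float64(0.0), np.float64(126.939221913697), np.float64(89.61001407977801)]
(-1, -1, -1, -1) [ 0.219 -0.058  0.438 -0.     0.545 -0.041  0.338] 51.874149157548594 mm [np.float64(0.0), np.float64(0.06280384045942355), np.float64(0.0623446145623623)]
```

```bash
python3 - <<'E'
from mv import *
s=info()
r=R.from_quat(s["eef_rot"])
p,r=rows(s["ee_pos"],r,box(-.10,.04,.12),ori(16,30),6)
E
```

```text
t 3.2333 tcp [ 0.419 -0.165  0.255] box [-0.125  0.04   0.255] pitch 30.26312988519894 zhead 16.000404044212342 xz 0.0009838058643742431 F [-0.8    0.353  0.332] w 0.00017360208411786835 
j [-0.161 -0.494  0.55   2.189 -0.081  0.958 -0.871]
[[0,0.022,-0.008,0,0,0],
[0,0.021,-0.007,-0.1,0,0],
[0,0.022,-0.008,0,0,0],
[0,0.021,-0.008,-0.1,0,0],
[0,0.022,-0.007,0,0,0.1],
[0,0.021,-0.008,-0.1,0,0]] max [0.    0.022 0.008 0.1   0.    0.1  ]
```

Request:
{"fn": "arm_command", "kwargs": {"targets": [[[0, 0.022, -0.008, 0, 0, 0], [0, 0.021, -0.007, 0, 0, 0], [0, 0.022, -0.008, 0, 0, 0], [0, 0.021, -0.008, 0, 0, 0], [0, 0.022, -0.007, 0, 0, 0], [0, 0.021, -0.008, 0, 0, 0]]]}}

```text
time: 3.73
ee_pos: [0.4421, -0.1587, 0.1191]
eef_rot: [-0.399, 0.301, -0.522, 0.691]
ft_force: [0.3, 0.4, -0.6]
width: 0.0004
```

```bash
python3 - <<'E'
from mv import *
s=info()
print(s["joint_positions"].tolist(),s["ee_pos"].tolist(),s["eef_rot"].tolist())
E
```

```text
t 3.7333 tcp [ 0.442 -0.159  0.119] box [-0.101  0.04   0.119] pitch 30.01307144996875 zhead 15.957803494468832 xz 0.0003685629335002383 F [ 0.309  0.366 -0.642] w 0.00043085132097308107 
j [-0.343 -0.295  0.793  2.351 -0.24   0.62  -0.654]
[-0.34282525225102645, -0.2950985811308904, 0.7927194276976397, 2.35083240168869, -0.2396550413363727, 0.6199737373618288, -0.6540104655014864] [0.4421329027249029, -0.158678931895509, 0.11907775776543948] [-0.39919215005082576, 0.3009101432132494, -0.5216232123343763, 0.6913811809726578]
```

```bash
python3 - <<'E'
from mv import *
s=info()
p=s["ee_pos"];r=R.from_quat(s["eef_rot"]);o=ori(16,30)
p,r=rows(p,r,box(-.10,.03,.315),o,7)
p,r=rows(p,r,box(.115,.03,.315),o,8)
p,r=rows(p,r,box(.115,.03,.238),o,4)
E
```

```text
t 3.7333 tcp [ 0.442 -0.159  0.119] box [-0.101  0.04   0.119] pitch 30.01307144996875 zhead 15.957803494468832 xz 0.0003685629335002383 F [ 0.309  0.366 -0.642] w 0.00043085132097308107 
j [-0.343 -0.295  0.793  2.351 -0.24   0.62  -0.654]
[[0.001,-0.024,0.014,0,0,0],
[0.002,-0.024,0.014,0,0,0],
[0.001,-0.025,0.014,0,0,0],
[0.002,-0.024,0.014,0,0,0],
[0.001,-0.024,0.015,0,0,0],
[0.001,-0.024,0.014,0,0,0],
[0.002,-0.024,0.014,0,0,0]] max [0.002 0.025 0.015 0.    0.    0.   ]
[[0,0.013,0.023,0,0,0],
[0,0.014,0.023,0,0,0],
[0,0.013,0.024,0,0,0],
[0,0.014,0.023,0,0,0],
[0,0.013,0.023,0,0,0],
[0,0.013,0.023,0,0,0],
[0,0.014,0.024,0,0,0],
[0,0.013,0.023,0,0,0]] max [0.    0.014 0.024 0.    0.    0.   ]
[[0,0.017,-0.01,0,0,0],
[0,0.016,-0.009,0,0,0],
[0,0.017,-0.01,0,0,0],
[-0.001,0.017,-0.01,0,0,0]] max [0.001 0.017 0.01  0.    0.    0.   ]
```

```bash
python3 - <<'E'
from mv import *
s=info()
p=s["ee_pos"];r=R.from_quat(s["eef_rot"]);o=ori(16,30)
p,r=rows(p,r,box(-.03,.03,.315),o,8)
E
```

```text
t 3.7333 tcp [ 0.442 -0.159  0.119] box [-0.101  0.04   0.119] pitch 30.01307144996875 zhead 15.957803494468832 xz 0.0003685629335002383 F [ 0.309  0.366 -0.642] w 0.00043085132097308107 
j [-0.343 -0.295  0.793  2.351 -0.24   0.62  -0.654]
[[0.001,-0.017,0.02,0,0,0],
[0.001,-0.017,0.02,0,0,0],
[0.002,-0.016,0.02,0,0,0],
[0.001,-0.017,0.02,0,0,0],
[0.001,-0.017,0.02,0,0,0],
[0.001,-0.017,0.02,0,0,0],
[0.001,-0.016,0.019,0,0,0],
[0.002,-0.017,0.02,0,0,0]] max [0.002 0.017 0.02  0.    0.    0.   ]
```

Request:
{"fn": "arm_command", "kwargs": {"targets": [[[0.001, -0.017, 0.02, 0, 0, 0], [0.001, -0.017, 0.02, 0, 0, 0], [0.002, -0.016, 0.02, 0, 0, 0], [0.001, -0.017, 0.02, 0, 0, 0], [0.001, -0.017, 0.02, 0, 0, 0], [0.001, -0.017, 0.02, 0, 0, 0], [0.001, -0.017, 0.02, 0, 0, 0], [0.001, -0.017, 0.02, 0, 0, 0]]]}}

```text
time: 4.4
ee_pos: [0.5131, -0.1475, 0.3181]
eef_rot: [-0.399, 0.301, -0.521, 0.692]
ft_force: [0.3, -1.0, -0.3]
width: 0.0005
```

```bash
python3 - <<'E'
from mv import *
s=info()
p=s["ee_pos"];r=R.from_quat(s["eef_rot"]);o=ori(16,30)
p,r=rows(p,r,box(.118,.03,.315),o,6)
E
```

```text
t 4.4 tcp [ 0.513 -0.147  0.318] box [-0.03   0.031  0.318] pitch 30.000546334205573 zhead 15.969639737899739 xz -0.000328253561245051 F [ 0.3   -0.996 -0.262] w 0.0005312553863960712 
j [-0.285 -0.304  0.564  1.953 -0.136  1.004 -0.951]
[[0,0.013,0.021,0,0,0],
[0,0.012,0.021,0,0,0],
[0,0.013,0.021,0,0,0],
[0.001,0.013,0.021,0,0,0],
[0,0.013,0.021,0,0,0],
[0,0.012,0.021,0,0,0]] max [0.001 0.013 0.021 0.    0.    0.   ]
```

Request:
{"fn": "arm_command", "kwargs": {"targets": [[[0, 0.013, 0.021, 0, 0, 0], [0, 0.013, 0.021, 0, 0, 0], [0, 0.013, 0.021, 0, 0, 0], [0, 0.013, 0.021, 0, 0, 0], [0, 0.013, 0.021, 0, 0, 0], [0, 0.013, 0.021, 0, 0, 0], [0, 0.017, -0.01, 0, 0, 0], [0, 0.017, -0.01, 0, 0, 0], [0, 0.017, -0.01, 0, 0, 0], [0, 0.017, -0.01, 0, 0, 0]]]}}

```text
time: 5.23
ee_pos: [0.6546, -0.1069, 0.2322]
eef_rot: [-0.4, 0.301, -0.521, 0.691]
ft_force: [-0.6, -0.7, -0.1]
width: 0.0006
```

```bash
cat > look.py <<'E'
import sys,cv2
from mv import *
from bench import vision
info()
for n in sys.argv[2:]:
    c=vision.camera(n);a=c["pixels"]
    if n=="side": a=cv2.resize(a[100:380,300:600],None,fx=2,fy=2,interpolation=2)
    if n=="top": a=cv2.resize(a[120:280,330:530],None,fx=3,fy=3,interpolation=2)
    cv2.imwrite(f"pics/{sys.argv[1]}_{n}.png",a)
E
python3 look.py b side top
```

```text
t 5.2333 tcp [ 0.655 -0.107  0.232] box [0.118 0.031 0.232] pitch 29.96308088106207 zhead 15.991689950231196 xz -4.221519563574194e-05 F [-0.574 -0.664 -0.06 ] w 0.0006184507861368782 
j [-0.351  0.1    0.612  1.841 -0.439  0.801 -0.804]
```

View pics/b_side.png

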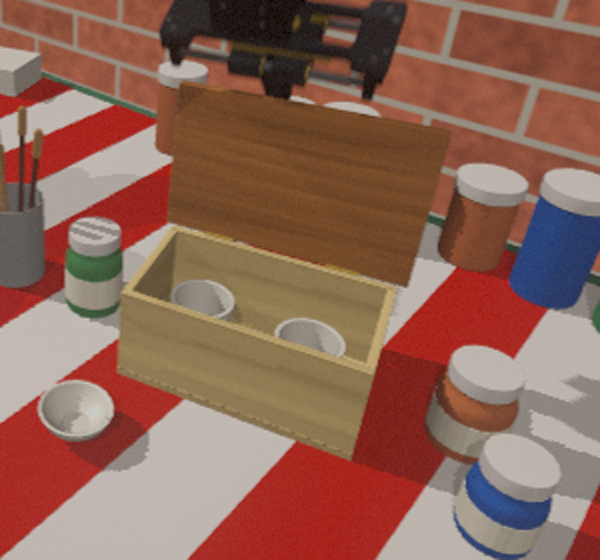

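View pics/b_top.png

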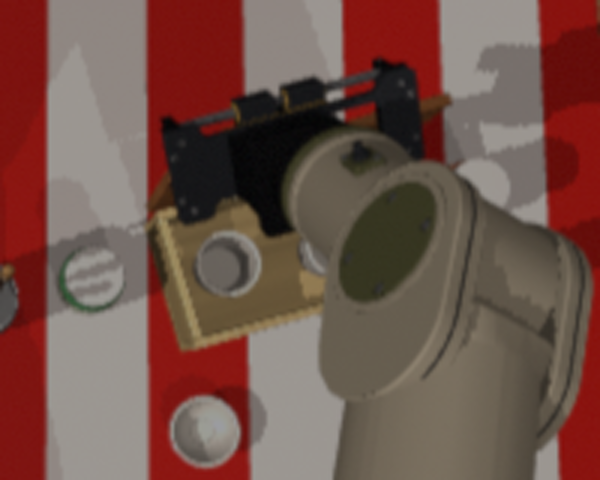

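Request:
{"fn": "arm_command", "kwargs": {"targets": [[[0, -0.002, -0.0035, 0, 0, 0], [0, -0.002, -0.0035, 0, 0, 0], [0, -0.002, -0.0035, 0, 0, 0], [0, -0.002, -0.0035, 0, 0, 0], [0, -0.002, -0.0035, 0, 0, 0], [0, -0.002, -0.0035, 0, 0, 0], [0, -0.002, -0.0035, 0, 0, 0]]]}}

```text
time: 5.92
ee_pos: [0.6278, -0.1149, 0.2344]
eef_rot: [-0.399, 0.3, -0.522, 0.692]
ft_force: [-0.2, 0.3, 2.9]
width: 0.0004
```

```bash
python3 look.py c side
```

```text
t 5.9167 tcp [ 0.628 -0.115  0.234] box [0.09  0.031 0.234] pitch 30.101522829518785 zhead 15.994451362487666 xz 0.0003713267081292271 F [-0.163  0.342  2.862] w 0.0004126283267048842 
j [-0.349  0.033  0.618  1.894 -0.397  0.799 -0.81 ]
```

View pics/c_side.png

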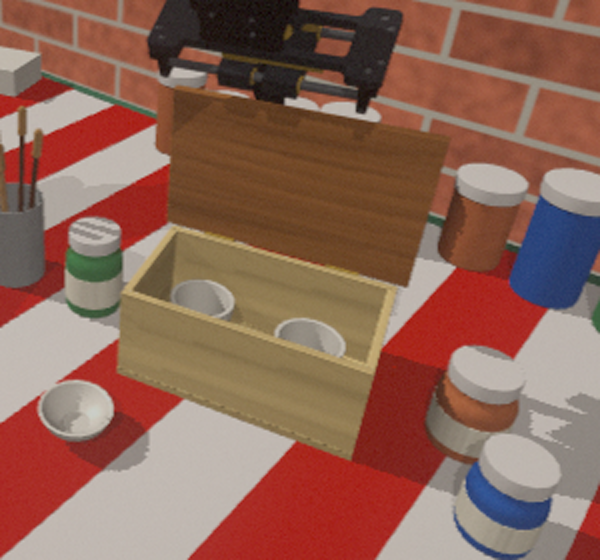

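Request:
{"fn": "arm_command", "kwargs": {"targets": [[[0, -0.0022, -0.0038, 0, 0, 0], [0, -0.0022, -0.0038, 0, 0, 0], [0, -0.0022, -0.0038, 0, 0, 0], [0, -0.0022, -0.0038, 0, 0, 0], [0, -0.0022, -0.0038, 0, 0, 0], [0, -0.0022, -0.0038, 0, 0, 0], [0, -0.0022, -0.0038, 0, 0, 0], [0, -0.0022, -0.0038, 0, 0, 0], [0, -0.0022, -0.0038, 0, 0, 0], [0, -0.0022, -0.0038, 0, 0, 0]]]}}

```text
time: 6.8
ee_pos: [0.585, -0.1269, 0.2334]
eef_rot: [-0.399, 0.301, -0.521, 0.692]
ft_force: [0.2, 0.1, -0.5]
width: 0.0006
```

```bash
python3 look.py d side; python3 - <<'E'
from h import *; from mv import *
s=cam("side");f=200/np.tan(np.radians(s["fovy"])/2)
for th in np.arange(1.6,-.01,-.1):
    P=[H+y*ey+155e-3*(-ex*np.cos(th)+np.array([0,0,np.sin(th)])) for y in(.118,-.118)]
    o=[]
    for p in P:
        c=s["R"]@p+s["t"];o.append(((s["cx"]+f*c[0]/c[2]-300)*2,(s["cy"]+f*c[1]/c[2]-100)*2))
    print("%.1f"%th,np.round(o,0).tolist())
E
```

```text
t 6.8 tcp [ 0.585 -0.127  0.233] box [0.045 0.031 0.233] pitch 29.997337241978105 zhead 15.98978329087222 xz -0.0001058837256163736 F [ 0.167  0.07  -0.517] w 0.0006032084215466885 
j [-0.335 -0.069  0.618  1.974 -0.328  0.801 -0.822]
1.6 [[176.0, 83.0], [449.0, 135.0]]
1.5 [[170.0, 88.0], [447.0, 142.0]]
1.4 [[163.0, 96.0], [445.0, 152.0]]
1.3 [[157.0, 105.0], [442.0, 164.0]]
1.2 [[150.0, 116.0], [438.0, 178.0]]
1.1 [[143.0, 129.0], [434.0, 193.0]]
1.0 [[137.0, 142.0], [429.0, 210.0]]
0.9 [[130.0, 157.0], [424.0, 229.0]]
0.8 [[124.0, 173.0], [419.0, 248.0]]
0.7 [[119.0, 190.0], [414.0, 268.0]]
0.6 [[114.0, 207.0], [408.0, 289.0]]
0.5 [[109.0, 225.0], [402.0, 309.0]]
0.4 [[105.0, 242.0], [397.0, 329.0]]
0.3 [[102.0, 259.0], [391.0, 349.0]]
0.2 [[100.0, 275.0], [386.0, 367.0]]
0.1 [[98.0, 291.0], [381.0, 384.0]]
-0.0 [[97.0, 305.0], [377.0, 400.0]]
```

View pics/d_side.png

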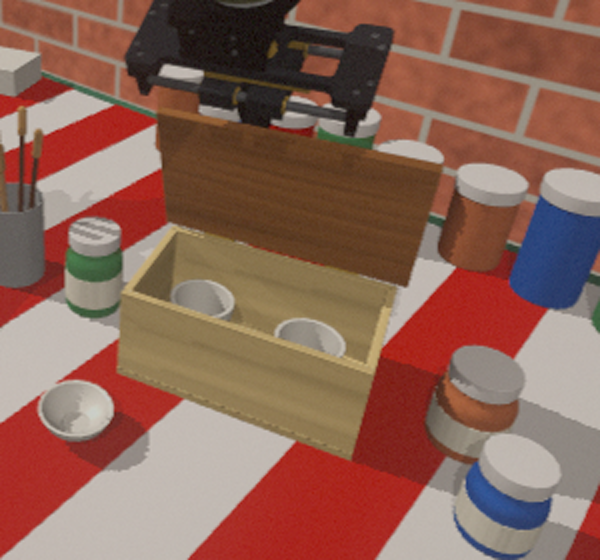

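Request:
{"fn": "arm_command", "kwargs": {"targets": [[[0, -0.0022, -0.0038, 0, 0, 0], [0, -0.0022, -0.0038, 0, 0, 0], [0, -0.0022, -0.0038, 0, 0, 0], [0, 0, 0.012, 0, 0, 0], [0, -0.03, 0.003, 0, 0, 0], [0, -0.035, 0, 0, 0, 0]]]}}

```text
time: 7.35
ee_pos: [0.5532, -0.1349, 0.2957]
eef_rot: [-0.401, 0.302, -0.52, 0.691]
ft_force: [0.7, -0.1, 1.1]
width: 0.0004
```

```bash
python3 look.py e side
```

```text
t 7.35 tcp [ 0.553 -0.135  0.296] box [0.013 0.032 0.296] pitch 29.71394451246203 zhead 16.059645102804236 xz -0.0002144387954148841 F [ 0.748 -0.11   1.136] w 0.0004240705973805364 
j [-0.314 -0.194  0.581  1.929 -0.2    0.94  -0.926]
```

View pics/e_side.png

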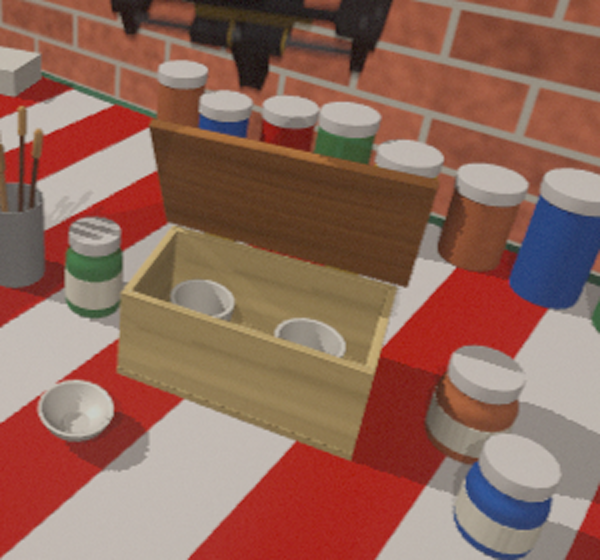

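Request:
{"fn": "arm_command", "kwargs": {"targets": [[[0, -0.0076, -0.037, 0, 0, 0], [0, -0.0076, -0.037, 0, 0, 0], [0, 0.028, -0.021, 0, 0, 0], [0, 0.028, -0.021, 0, 0, 0]]]}}

```text
time: 7.73
ee_pos: [0.4766, -0.1591, 0.2049]
eef_rot: [-0.397, 0.3, -0.523, 0.692]
ft_force: [1.0, -0.1, -0.9]
width: 0.0007
```

```bash
python3 look.py f side
```

```text
t 7.7333 tcp [ 0.477 -0.159  0.205] box [-0.068  0.03   0.205] pitch 30.309469709030466 zhead 15.889078929541288 xz 0.0006181391312917173 F [ 0.978 -0.127 -0.882] w 0.0006978373292995126 
j [-0.281 -0.316  0.655  2.188 -0.18   0.79  -0.803]
```

View pics/f_side.png

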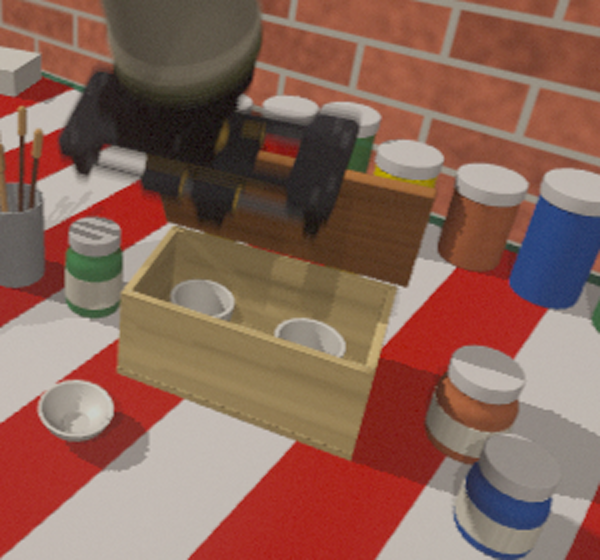

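Request:
{"fn": "arm_command", "kwargs": {"targets": [[[0, 0.0116, 0.014, 0, 0, 0], [0, 0.0116, 0.014, 0, 0, 0], [0, 0, 0, 0, 0, 0], [0, 0, 0, 0, 0, 0], [0, 0, 0, 0, 0, 0]]]}}

```text
time: 8.2
ee_pos: [0.5114, -0.1481, 0.1982]
eef_rot: [-0.399, 0.301, -0.521, 0.692]
ft_force: [0.5, -0.2, -0.1]
width: 0.0005
```

```bash
python3 look.py g side
```

```text
t 8.2 tcp [ 0.511 -0.148  0.198] box [-0.031  0.031  0.198] pitch 29.97794705685612 zhead 16.001921902774328 xz -2.294056245050191e-05 F [ 0.471 -0.186 -0.102] w 0.0005145802454422162 
j [-0.337 -0.22   0.679  2.145 -0.242  0.756 -0.79 ]
```

View pics/g_side.png

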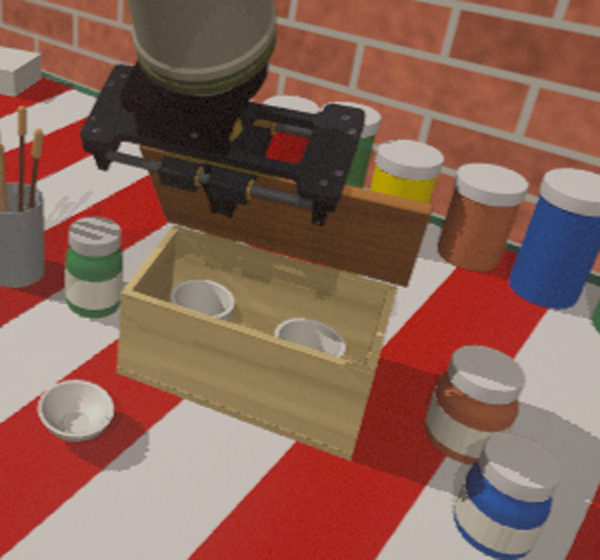

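Request:
{"fn": "arm_command", "kwargs": {"targets": [[[0, 0, 0, 0, 0, 0], [0, 0, 0, 0, 0, 0], [0, 0, 0, 0, 0, 0], [0, 0, 0, 0, 0, 0], [0, 0, 0, 0, 0, 0], [0, 0, 0, 0, 0, 0], [0, 0, 0, 0, 0, 0], [0, 0, 0, 0, 0, 0], [0, 0, 0, 0, 0, 0], [0, 0, 0, 0, 0, 0]]]}}

```text
time: 9.08
ee_pos: [0.5115, -0.148, 0.1978]
eef_rot: [-0.399, 0.301, -0.521, 0.692]
ft_force: [-1.4, -1.1, -0.7]
width: 0.0005
```

```bash
python3 look.py i side; sleep 0; python3 look.py i2 wrist
```

```text
t 9.0833 tcp [ 0.512 -0.148  0.198] box [-0.031  0.031  0.198] pitch 29.996813529286012 zhead 15.988418928232573 xz -3.7945224442725856e-05 F [-1.412 -1.073 -0.694] w 0.0004525104169522289 
j [-0.337 -0.219  0.679  2.145 -0.244  0.754 -0.789]
t 9.1333 tcp [ 0.512 -0.148  0.198] box [-0.031  0.031  0.198] pitch 29.996375929069337 zhead 15.98581608875613 xz -7.94277019374734e-05 F [-0.723 -0.272  1.034] w 0.000594641734009163 
j [-0.337 -0.219  0.679  2.145 -0.244  0.754 -0.789]
```

View pics/i_side.png

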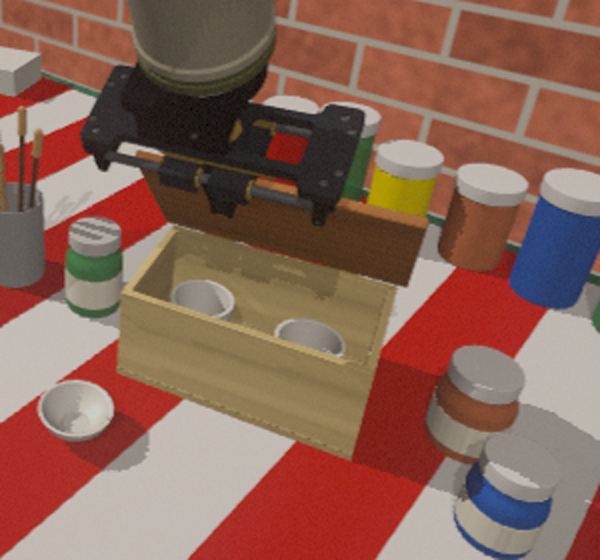

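View pics/i2_wrist.png

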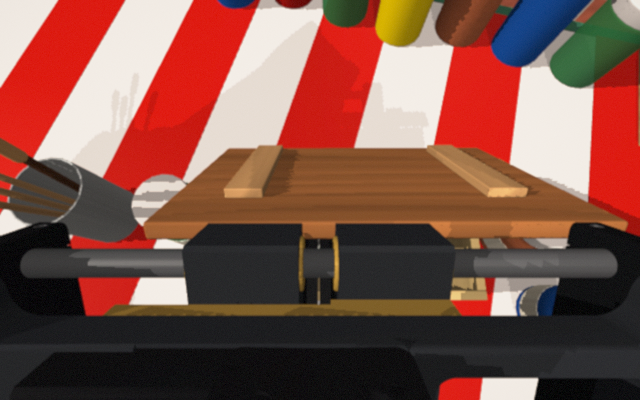

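Request:
{"fn": "arm_command", "kwargs": {"targets": [[[0, 0, 0, 0, 0, 0], [0, 0, 0, 0, 0, 0], [0, 0, 0, 0, 0, 0], [0, 0, 0, 0, 0, 0], [0, 0, 0, 0, 0, 0], [0, 0, 0, 0, 0, 0], [0, 0, 0, 0, 0, 0], [0, 0, 0, 0, 0, 0], [0, 0, 0, 0, 0, 0], [0, 0, 0, 0, 0, 0]]]}}

```text
time: 10.02
ee_pos: [0.5116, -0.148, 0.1978]
eef_rot: [-0.399, 0.301, -0.521, 0.692]
ft_force: [-1.9, -0.8, -0.8]
width: 0.0008
```

```bash
python3 look.py j side; python3 look.py j2 side; python3 -c "
import cv2,numpy as np
from mv import *
print(np.abs(cv2.imread('pics/j_side.png').astype(int)-cv2.imread('pics/j2_side.png'))[150:300,330:440].mean())
from bench import readout
"
```

```text
t 10.0167 tcp [ 0.512 -0.148  0.198] box [-0.031  0.031  0.198] pitch 30.003910089841987 zhead 15.984164289923777 xz -9.848397034406542e-05 F [-1.876 -0.795 -0.838] w 0.0008108846482805444 
j [-0.337 -0.219  0.679  2.145 -0.244  0.754 -0.789]
t 10.0667 tcp [ 0.512 -0.148  0.198] box [-0.031  0.031  0.198] pitch 30.002638676826567 zhead 15.987895514063498 xz -9.322421326152242e-05 F [-1.22   0.55  -0.234] w 0.0002046632604599701 
j [-0.337 -0.219  0.679  2.145 -0.244  0.754 -0.789]
1.938040404040404
```

View pics/j2_side.png

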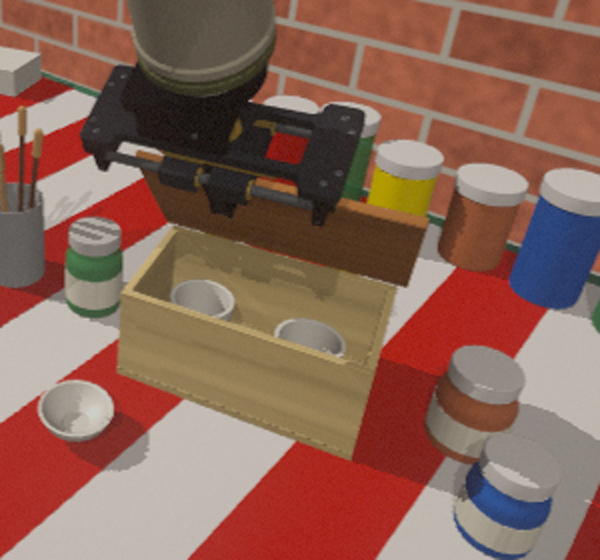

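Request:
{"fn": "arm_command", "kwargs": {"targets": [[[0, 0.0004, -0.0021, 0, 0, 0], [0, 0.0004, -0.0021, 0, 0, 0], [0, 0.0004, -0.0022, 0, 0, 0], [0, 0.0004, -0.0021, 0, 0, 0], [0, 0.0004, -0.0022, 0, 0, 0], [0, 0.0004, -0.0021, 0, 0, 0], [0, 0.0004, -0.0022, 0, 0, 0], [0, 0.0004, -0.0021, 0, 0, 0], [0, 0.0004, -0.0022, 0, 0, 0], [0, 0.0004, -0.0021, 0, 0, 0], [0, 0.0004, -0.0022, 0, 0, 0], [0, 0.0004, -0.0022, 0, 0, 0]]]}}

```text
time: 11.12
ee_pos: [0.4922, -0.1535, 0.1806]
eef_rot: [-0.399, 0.301, -0.521, 0.692]
ft_force: [-0.1, 0.2, -1.0]
width: 0.0006
```

Request:
{"fn": "arm_command", "kwargs": {"targets": [[[0, 0.0008, -0.0022, 0, 0, 0], [0, 0.0008, -0.0022, 0, 0, 0], [0, 0.0008, -0.0022, 0, 0, 0], [0, 0.0008, -0.0022, 0, 0, 0], [0, 0.0008, -0.0022, 0, 0, 0], [0, 0.0008, -0.0022, 0, 0, 0], [0, 0.0008, -0.0022, 0, 0, 0], [0, 0.0008, -0.0022, 0, 0, 0], [0, 0.0008, -0.0022, 0, 0, 0], [0, 0.0008, -0.0022, 0, 0, 0], [0, 0.0008, -0.0022, 0, 0, 0], [0, 0.0008, -0.0022, 0, 0, 0]]]}}

```text
time: 12.12
ee_pos: [0.4749, -0.1585, 0.1591]
eef_rot: [-0.399, 0.301, -0.521, 0.692]
ft_force: [0.4, -0.6, -0.8]
width: 0.0006
```

Request:
{"fn": "arm_command", "kwargs": {"targets": [[[0, 0, 0, 0, 0, 0], [0, 0, 0, 0, 0, 0], [0, 0, 0, 0, 0, 0], [0, 0, 0, 0, 0, 0], [0, 0, 0, 0, 0, 0], [0, 0, 0, 0, 0, 0]]]}}

```text
time: 12.62
ee_pos: [0.475, -0.1584, 0.1592]
eef_rot: [-0.399, 0.301, -0.521, 0.692]
ft_force: [-0.8, -0.1, -1.8]
width: 0.0004
```

```bash
python3 look.py k side; python3 look.py k wrist
```

```text
t 12.6167 tcp [ 0.475 -0.158  0.159] box [-0.069  0.031  0.159] pitch 29.995592801154594 zhead 15.99025773908573 xz -0.00011372586139013485 F [-0.845 -0.082 -1.838] w 0.0004405660724111446 
j [-0.322 -0.258  0.726  2.248 -0.249  0.695 -0.709]
t 12.6667 tcp [ 0.475 -0.158  0.159] box [-0.069  0.031  0.159] pitch 29.99594217771912 zhead 15.992031913205444 xz -6.325683940422433e-05 F [-1.314 -0.284 -0.02 ] w 0.0003708868380966246 
j [-0.322 -0.258  0.726  2.248 -0.249  0.695 -0.709]
```

View pics/k_side.png

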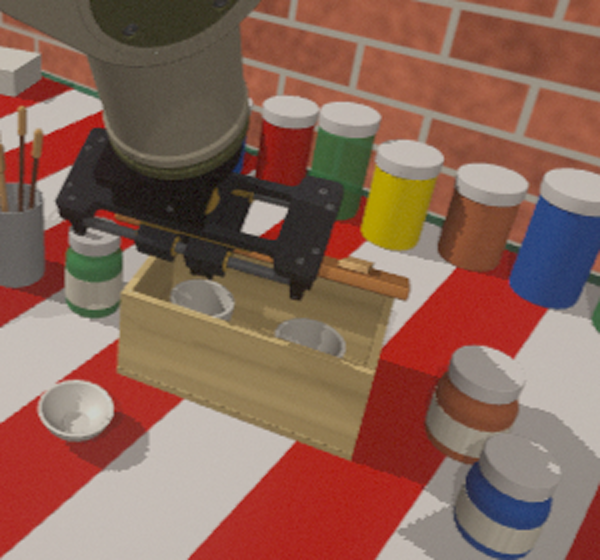

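View pics/k_wrist.png

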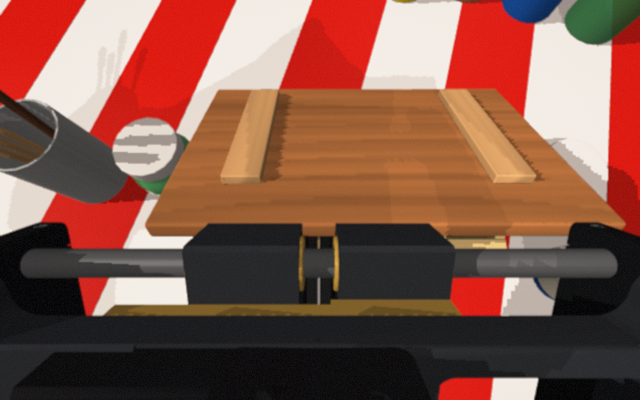

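Request:
{"fn": "arm_command", "kwargs": {"targets": [[[0, 0.0012, -0.002, 0, 0, 0], [0, 0.0012, -0.002, 0, 0, 0], [0, 0.0012, -0.002, 0, 0, 0], [0, 0.0012, -0.002, 0, 0, 0], [0, 0.0012, -0.002, 0, 0, 0], [0, 0.0012, -0.002, 0, 0, 0], [0, 0.0012, -0.002, 0, 0, 0], [0, 0.0012, -0.002, 0, 0, 0], [0, 0.0012, -0.002, 0, 0, 0], [0, 0.0012, -0.002, 0, 0, 0], [0, 0.0012, -0.002, 0, 0, 0], [0, 0.0012, -0.002, 0, 0, 0]]]}}

```text
time: 13.72
ee_pos: [0.4618, -0.1622, 0.1345]
eef_rot: [-0.399, 0.301, -0.521, 0.692]
ft_force: [-0.9, -1.1, -0.6]
width: 0.0001
```

Request:
{"fn": "arm_command", "kwargs": {"targets": [[[0, 0.0015, -0.0017, 0, 0, 0], [0, 0.0015, -0.0018, 0, 0, 0], [0, 0.0015, -0.0017, 0, 0, 0], [0, 0.0015, -0.0018, 0, 0, 0], [0, 0.0015, -0.0017, 0, 0, 0], [0, 0.0015, -0.0018, 0, 0, 0], [0, 0.0015, -0.0017, 0, 0, 0], [0, 0.0015, -0.0018, 0, 0, 0], [0, 0.0015, -0.0017, 0, 0, 0], [0, 0.0015, -0.0018, 0, 0, 0], [0, 0.0015, -0.0017, 0, 0, 0], [0, 0.0015, -0.0018, 0, 0, 0]]]}}

```text
time: 14.72
ee_pos: [0.4531, -0.1648, 0.1085]
eef_rot: [-0.399, 0.301, -0.521, 0.692]
ft_force: [-0.7, 0.6, -0.6]
width: 0.0003
```

```bash
python3 look.py l side; python3 look.py l wrist
```

```text
t 14.7167 tcp [ 0.453 -0.165  0.108] box [-0.092  0.031  0.108] pitch 30.002659344336628 zhead 15.98533056209707 xz -5.616427001237101e-05 F [-0.743  0.627 -0.552] w 0.00028391208364452315 
j [-0.372 -0.226  0.845  2.336 -0.338  0.598 -0.553]
t 14.7667 tcp [ 0.453 -0.165  0.108] box [-0.092  0.031  0.108] pitch 29.971979615400056 zhead 15.977822524809412 xz -0.0003078466470218255 F [-1.411  0.072 -1.868] w 0.0003603764035544516 
j [-0.372 -0.225  0.845  2.336 -0.339  0.598 -0.553]
```

View pics/l_side.png

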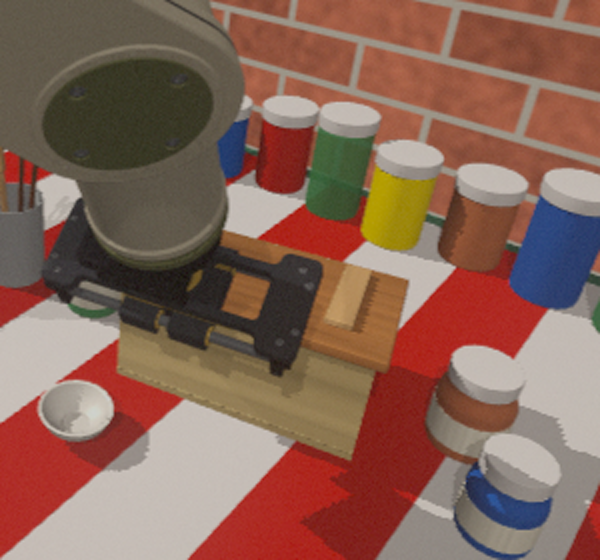

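View pics/l_wrist.png

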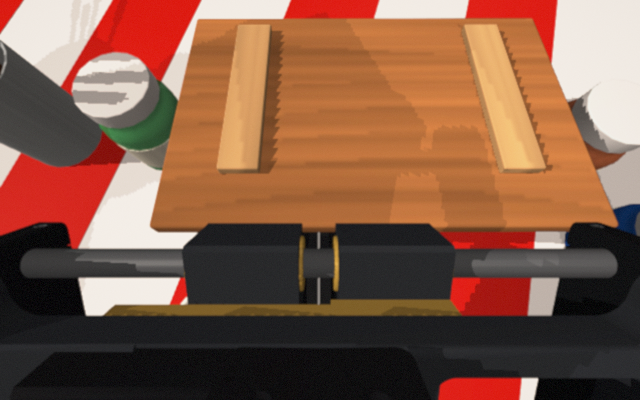

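Request:
{"fn": "arm_command", "kwargs": {"targets": [[[0, 0.0009, -0.0007, 0, 0, 0], [0, 0.0009, -0.0007, 0, 0, 0], [0, 0.0009, -0.0007, 0, 0, 0], [0, 0.0009, -0.0007, 0, 0, 0], [0, 0.0009, -0.0007, 0, 0, 0], [0, 0.0009, -0.0007, 0, 0, 0], [0, 0.0009, -0.0007, 0, 0, 0], [0, 0.0009, -0.0007, 0, 0, 0], [0, 0.0009, -0.0007, 0, 0, 0], [0, 0.0009, -0.0007, 0, 0, 0], [0, 0.0009, -0.0007, 0, 0, 0], [0, 0.0009, -0.0007, 0, 0, 0]]]}}

```text
time: 15.82
ee_pos: [0.4514, -0.1653, 0.0951]
eef_rot: [-0.399, 0.301, -0.521, 0.692]
ft_force: [-0.6, -1.0, -1.2]
width: 0.0003
```

Request:
{"fn": "arm_command", "kwargs": {"targets": [[[0, 0.0009, -0.0007, 0, 0, 0], [0, 0.0009, -0.0007, 0, 0, 0], [0, 0.0009, -0.0007, 0, 0, 0], [0, 0.0009, -0.0007, 0, 0, 0], [0, 0.0009, -0.0007, 0, 0, 0], [0, 0.0009, -0.0007, 0, 0, 0], [0, 0.0009, -0.0007, 0, 0, 0], [0, 0.0009, -0.0007, 0, 0, 0], [0, 0.0009, -0.0007, 0, 0, 0], [0, 0.0009, -0.0007, 0, 0, 0], [0, 0.0009, -0.0007, 0, 0, 0], [0, 0.0009, -0.0007, 0, 0, 0]]]}}

```text
time: 16.82
ee_pos: [0.4495, -0.1658, 0.0815]
eef_rot: [-0.399, 0.301, -0.521, 0.692]
ft_force: [-0.5, -0.2, -0.4]
width: 0.0005
```

```bash
python3 look.py m side; python3 look.py m wrist
```

```text
t 16.8167 tcp [ 0.45  -0.166  0.081] box [-0.096  0.031  0.081] pitch 30.00515904405818 zhead 15.98717538105574 xz -4.989589869969224e-05 F [-0.511 -0.16  -0.374] w 0.0004776345590697193 
j [-0.445 -0.173  0.948  2.367 -0.448  0.546 -0.422]
t 16.8667 tcp [ 0.449 -0.166  0.081] box [-0.096  0.031  0.081] pitch 29.993542940287995 zhead 15.991720806542192 xz -0.00011157298138314564 F [-0.542  0.892 -0.976] w 0.0004595712630227949 
j [-0.445 -0.173  0.949  2.367 -0.449  0.546 -0.422]
```

View pics/m_side.png

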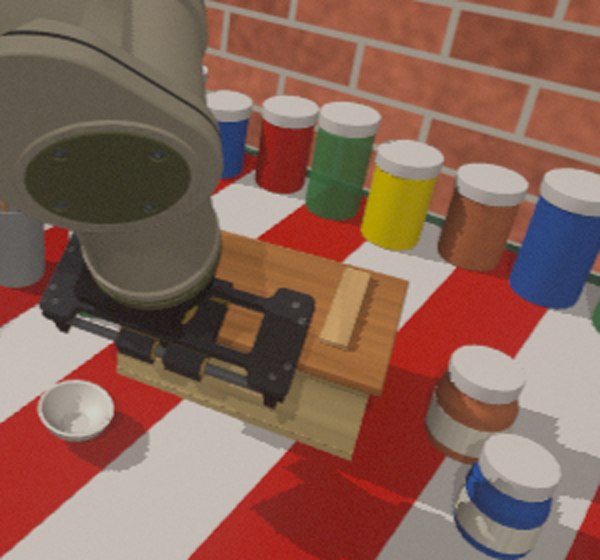

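Request:
{"fn": "arm_command", "kwargs": {"targets": [[[0, 0.0007, -0.0004, 0, 0, 0], [0, 0.0007, -0.0004, 0, 0, 0], [0, 0.0007, -0.0004, 0, 0, 0], [0, 0.0007, -0.0004, 0, 0, 0], [0, 0.0007, -0.0004, 0, 0, 0], [0, 0.0007, -0.0004, 0, 0, 0], [0, 0.0007, -0.0004, 0, 0, 0], [0, 0.0007, -0.0004, 0, 0, 0], [0, 0.0007, -0.0004, 0, 0, 0], [0, 0.0007, -0.0004, 0, 0, 0], [0, 0.0007, -0.0004, 0, 0, 0], [0, 0.0007, -0.0004, 0, 0, 0]]]}}

```text
time: 17.92
ee_pos: [0.4496, -0.1657, 0.0718]
eef_rot: [-0.399, 0.301, -0.521, 0.692]
ft_force: [-0.3, -0.1, -0.3]
width: 0.0007
```

```bash
python3 look.py n side; python3 look.py n wrist
```

```text
t 17.9167 tcp [ 0.45  -0.166  0.072] box [-0.096  0.031  0.072] pitch 29.99981320915041 zhead 15.985213938934535 xz -0.00013646565645575315 F [-0.271 -0.141 -0.315] w 0.000744135059535624 
j [-0.482 -0.146  0.996  2.375 -0.508  0.531 -0.359]
t 17.9667 tcp [ 0.449 -0.166  0.072] box [-0.096  0.031  0.072] pitch 29.991898185729468 zhead 15.984903765623107 xz -0.00010921221948601012 F [-0.7   -0.453  0.734] w 0.00025450866660509894 
j [-0.483 -0.145  0.996  2.375 -0.509  0.53  -0.359]
```

View pics/n_side.png

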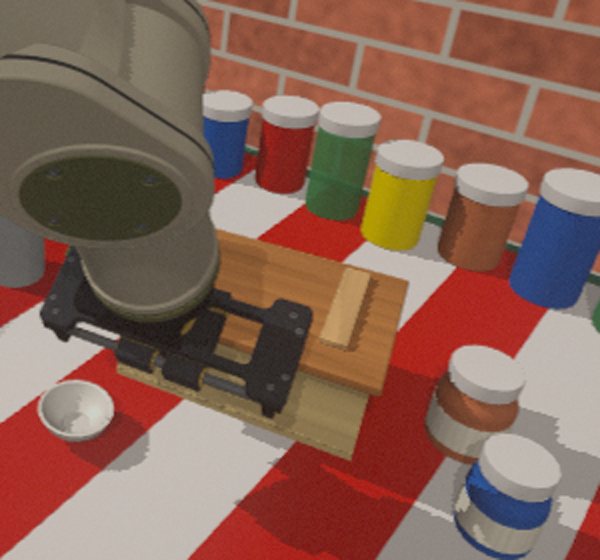

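View pics/n_wrist.png

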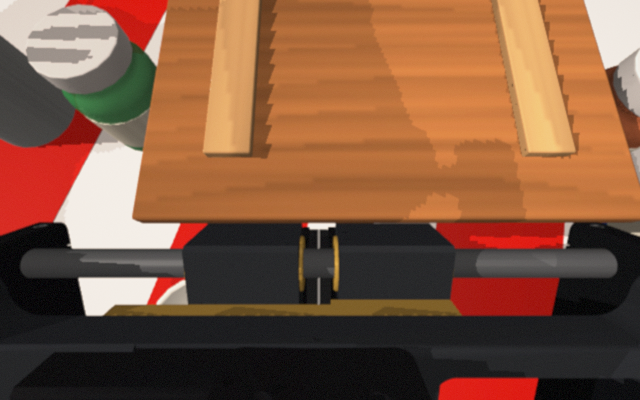

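Request:
{"fn": "arm_command", "kwargs": {"targets": [[[0, 0, -0.002, 0, 0, 0], [0, 0, -0.002, 0, 0, 0], [0, 0, -0.002, 0, 0, 0], [0, -0.005, -0.001, 0, 0, 0], [0, -0.008, 0, 0, 0, 0], [0, -0.01, 0, 0, 0, 0], [0, -0.01, 0, 0, 0, 0], [0, -0.01, 0, 0, 0, 0]]]}}

```text
time: 18.68
ee_pos: [0.4226, -0.1735, 0.1059]
eef_rot: [-0.399, 0.301, -0.521, 0.691]
ft_force: [0.7, -0.2, -0.5]
width: 0.0008
```

```bash
python3 look.py o side; python3 look.py o wrist
```

```text
t 18.6833 tcp [ 0.423 -0.173  0.106] box [-0.124  0.031  0.106] pitch 29.990431897660166 zhead 15.984010592450476 xz 0.00011163186338430942 F [ 0.688 -0.185 -0.459] w 0.0007658491812607677 
j [-0.295 -0.291  0.82   2.376 -0.285  0.618 -0.546]
t 18.7333 tcp [ 0.423 -0.174  0.107] box [-0.124  0.03   0.107] pitch 30.083478558246522 zhead 15.92618866479071 xz 0.00036670250534109883 F [ 0.825 -2.713  1.731] w 0.0006442649313163637 
j [-0.293 -0.294  0.818  2.375 -0.282  0.62  -0.548]
```

View pics/o_side.png

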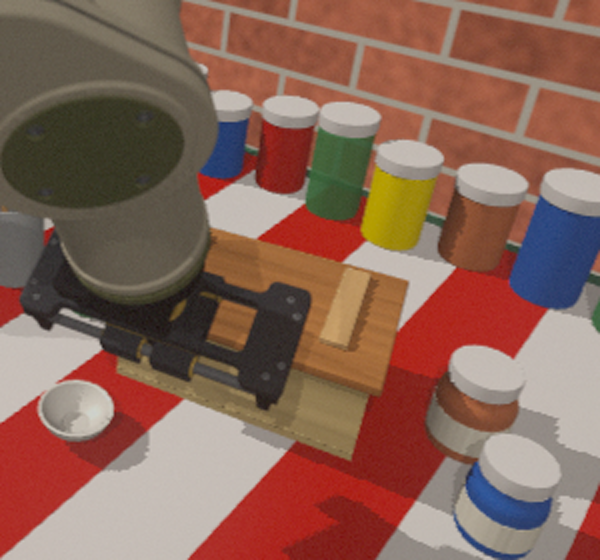

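Request:
{"fn": "arm_command", "kwargs": {"targets": [[[0, -0.017, 0.01, 0, 0, 0], [0, -0.017, 0.01, 0, 0, 0], [0, -0.017, 0.01, 0, 0, 0], [0, -0.017, 0.01, 0, 0, 0], [0, -0.017, 0.01, 0, 0, 0], [0, -0.017, 0.01, 0, 0, 0], [0, 0, 0, 0, 0, 0], [0, 0, 0, 0, 0, 0]]]}}

```text
time: 19.45
ee_pos: [0.4245, -0.1731, 0.2242]
eef_rot: [-0.399, 0.3, -0.521, 0.692]
ft_force: [-0.3, -0.1, -0.1]
width: 0.0003
```

```bash
python3 look.py p side top wrist
```

```text
t 19.45 tcp [ 0.425 -0.173  0.224] box [-0.122  0.031  0.224] pitch 30.07719909507354 zhead 16.021244921973107 xz 0.00012360072356565333 F [-0.258 -0.121 -0.108] w 0.00032325570611901867 
j [-0.136 -0.43   0.575  2.218 -0.14   0.891 -0.782]
```

View pics/p_side.png

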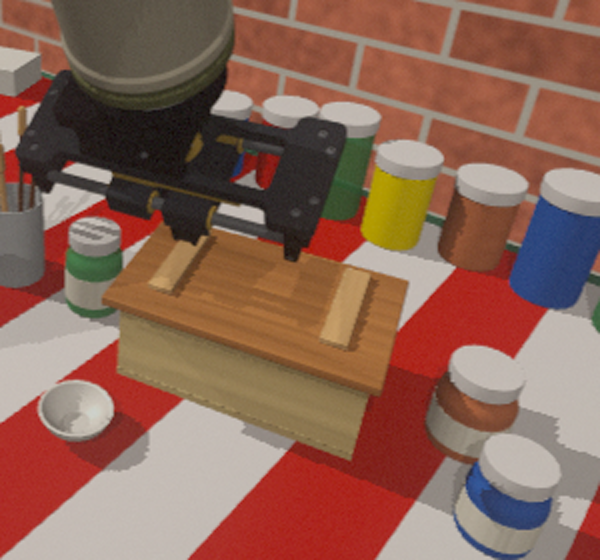

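View pics/p_top.png

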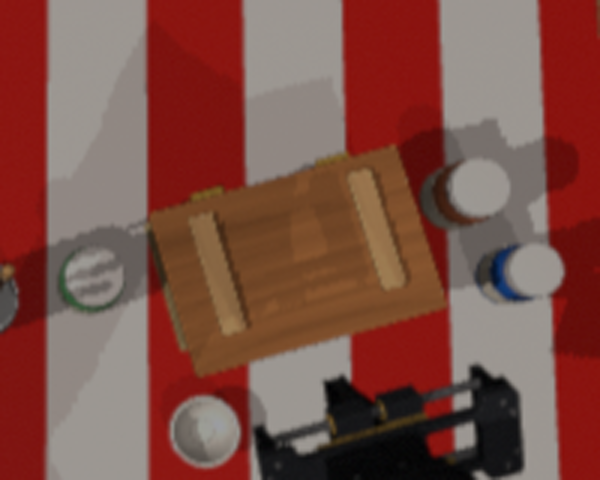

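View pics/p_wrist.png

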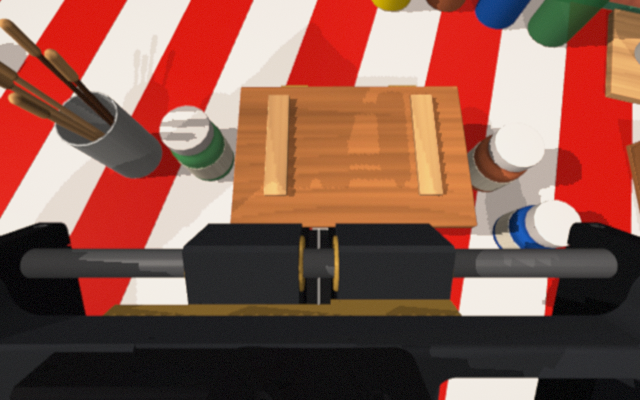

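```bash
python3 - <<'E'
from bench import r
print(r.close_job())
E
```

```text
the job is handed in; nothing more can be done
None
```

I tipped the lid forward from behind with the closed fingers until it fell by itself. Then I moved over to the front, caught it on the fingers, lowered it slowly and backed the arm clear. The job is handed in at about 19.6 s of the 51 s allowed.

- **Fall:** I pushed the lid to roughly 1.2 rad. With the fingers off it, side pictures showed it dropping from about 1.15 to 0.96 rad over roughly 1.7 s.
- **Catch:** It stopped on the finger at about 0.96 rad and stayed there for about 1 s. I held it again at about 0.58 rad for 0.5 s.
- **Lowering:** I brought it down at about 0.18 rad/s, slowing to about 0.09 rad/s and then 0.06 rad/s at the end. The highest force I read while handling the lid was about 3 N.
- **Last check:** The final side, top and wrist pictures show the lid flat on the rim. It did not move when the finger was withdrawn or afterwards. The jars and dish look where they were, and so does what shows of the brush tin.

Three things I could not settle fully:

- **Box position:** The two cameras disagreed on the box by 5 to 9 mm at some corners, so the lid angles from pictures are good only to about 0.05 rad. The final lid corners fit an angle between 0 and 0.05 rad. I judged it fully shut because it stayed put with nothing holding it.
- **Catch force:** The force reading is noisy by about 1 N, so I could not measure the finger force at the catch well. It showed mainly as the lid staying still.
- **Cups:** They are under the shut lid and could not be checked at the end. They looked unmoved in the last pictures that showed them.

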